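Set up the tabletop raclette grill

TASK

Get the raclette grill ready for the table: take the two spice jars that are parked on top of its hood and stand them upright on the worktop, slide every pan that is there under the low hood until it is fully home against the back stop, one pan to a bay with its handle to the front, and seat the steel top tray on the hood so that its four corner lugs drop into the sockets. Only when the pans and the tray are in place, turn the tap lever to its middle mark, 45 degrees open. Leave the mug, the garlic and the bottle where they are; if a pan is knocked out of place on the way, push it home again.

Things in the scene. Friction and masses are not known exactly. Their poses are not given: they have to be found in the camera images.
- grill: Low steel table grill, fixed, with a hood over three bays, open to the front (-x). Origin on the worktop under the hood's middle; x to the back, y left, z up. Base plate: top at z 6 mm, x -110 to 56, 244 wide, so that an open apron lies before the hood. Hood: x -62 to 56, 248 wide, underside z 36, top z 50: 30 mm free height. Back stop: face at x 30. Tap block: right side, y -122 to -192.
- hood_top (a point): Middle of the hood's flat top, 50 mm above the worktop; axes as the grill's. Four square sockets 17 mm wide go through the 14 mm hood, at x -36 and +36, y -80 and +80 mm from here.
- bay_mid (a point): Where the origin of a pan lies when it is fully home in the middle bay: on the base plate, 13 mm in front of the grill's origin; axes as the grill's. The bay is 72 mm wide, between ribs 4 mm thick and 9 mm high above the plate that begin 94 mm in front of this point.
- bay_left (a point): The same point for the left bay (76 mm to the left, +y). This bay is bounded by a rib and by the grill's side wall, 38 mm left of this point.
- bay_right (a point): The same point for the right bay (76 mm to the right, -y). This bay is bounded by a rib and by the grill's side wall, 38 mm right of this point.
- tap (a joint): Angle of the tap lever on the right side of the grill, rad: 0 shut (lever points to the grill's front, -x), grows as it swings outward to the right (counterclockwise from above), 0.785 at the middle mark, 1.571 end. Starts between 0 and 0.15, stays where it is left; friction about 0.12 N m.
- tap_axis (a point): Point on the lever's upright turning axis at the lever's mid-height, 64 mm above the worktop, 30 mm in front and 160 mm right of the grill's origin; axes as the grill's. A round dial plate 64 mm across, top at z 48 mm, lies under the lever round this axis.
- tap_grip (a point): Point on the tap lever to grip or push, 70 mm out from the turning axis. The lever is a straight steel bar, 90 mm long from its axis, 12 mm wide, 18 mm high (55 to 73 mm above the worktop). The point turns with it: its -x points outward along the lever.
- top_tray: Loose steel tray, 106 (x) by 196 (y) mm, 0.25 to 0.5 kg, standing on 4 lugs. Origin: middle, at the lug tips. Lugs 10 mm thick, 10 mm long, tapered, at x +-36, y +-80. Tray floor z 10 to 15, rim z 24. Over the middle a wooden handle bar along y: 14 mm thick, 104 mm long, z 52 to 68, open below, posts at y +-45. Half a turn makes no difference. Seated, its origin is 40 mm above the worktop.
- pan1: Small raclette pan of dark steel with a wooden handle, 0.11 to 0.22 kg; all pans are alike, this one may be absent. Origin under the middle of its steel part: 86 (x) by 56 (y) mm, 20 mm high, walls 4 mm. The handle points to -x: a level bar 15 mm wide (y), z 19 to 34, from x -51 to x -109; grip it across its width near x -80. Home, it stands out in front of the hood.
- pan2: Small raclette pan of dark steel with a wooden handle, 0.11 to 0.22 kg; all pans are alike, this one may be absent. Origin under the middle of its steel part: 86 (x) by 56 (y) mm, 20 mm high, walls 4 mm. The handle points to -x: a level bar 15 mm wide (y), z 19 to 34, from x -51 to x -109; grip it across its width near x -80. Home, it stands out in front of the hood.
- pan3: Small raclette pan of dark steel with a wooden handle, 0.11 to 0.22 kg; all pans are alike, this one may be absent. Origin under the middle of its steel part: 86 (x) by 56 (y) mm, 20 mm high, walls 4 mm. The handle points to -x: a level bar 15 mm wide (y), z 19 to 34, from x -51 to x -109; grip it across its width near x -80. Home, it stands out in front of the hood.
- jar_a: Square spice jar with a round yellow cap, 45 by 44 mm, 100 mm high, cap 44 mm across from z 80 up, 0.11 kg. Origin under its middle, z up. Starts upright on the hood. Round the work, in the robot's frame (m): a dish rack fills y 0.06 to 0.58 from x 0.57 on; the worktop's front edge is at x 0.36; a hob 10 mm high lies at x < 0.41, y < -0.29.
- jar_b: Square spice jar with a round white cap, 47 by 47 mm, 98 mm high, cap 46 mm across from z 77 up, 0.11 kg. Origin under its middle, z up. Starts upright on the hood. On the right a wall cabinet hangs 0.61 m above the worktop, over y < -0.44 m in the robot's frame: keep the arm low there.
- mug: White mug, 89 by 120 mm with its handle, 98 mm high, origin under its middle: a bystander on the right, far back.
- garlic: Garlic bulb, 56 mm: a bystander on the right, behind the tap.
- bottle: Small sauce bottle, 48 mm across, 183 mm high: a bystander on the far left.
Not all that is in view belongs to the job. Several things have the shape of the jar_b; the one meant has the colours described above.

How it is judged:
By the outcome, as a careful person would: the job done as asked, in the order asked, and still so for the second after the job is handed in, with the robot touching nothing.
Of pan1, pan2, pan3 only 2 to 3 are there at a start; the rules pass over those that are not, and their reading is None.
At some moment in a run one of pan1, pan2, pan3 may be knocked a few centimetres aside while the robot is not near it.
It also fails if it takes over 210 s, if anything falls off the work surface, if the arm or the gripper's body presses on something with over 40 N, if the wrist force passes 120 N, or if a joint passes its speed limit or range.

ROBOT

A 6-joint arm with a two-finger parallel gripper is mounted at the origin on a cart in front of the work surface, level with it; the furniture and walls round the work are solid. World frame = base frame: x ahead of the robot, y to its left, z up, the work surface at z = 0. Lengths are in m, angles in rad, forces in N, time in s.
With the tool pointing down it reaches from about 0.375 to 0.75 m from the base axis. Payload 9 kg.
Tool frame: the origin (TCP) lies on the centre line of the jaws, within the pads' length; the fingertips stand 22 mm ahead of it and the grasp point (between the pads) lies 3 mm ahead of it; z points along the fingers, y is the line along which they close (so a half turn about z gives the same grasp; the last joint's range is limited). The gripper opens to 85 mm and grips with 20 to 120 N. Pads are 22 mm wide; open, the fingers measure 114 mm over their backs; the gripper's body (76 mm by 85 mm) begins 54 mm behind the grasp point. The pads swing forward as they close: fully open they stand 13 mm farther back than shut.
Start: joints at [1.086, 0.104, 0.097, 1.564, 0, 1.353], TCP at [0.158, 0.579, 0.224] pointing down, gripper open.
Joint ranges: [-2.99, 2.99], [-0.84, 1.86], [-1.1, 1.16], [-1.84, 2.11], [-1.51, 1.56], [-3.14, 3.14]. Speed limits (rad/s): [2.22, 2.22, 2.57, 3.14, 3.14, 3.14].

INTERFACE

Orientations are given as a unit quaternion [w, x, y, z].
In Python, from cell import manip gives the robot as it stands. The module is installed in compiled form; this text tells all that it offers. Calls block until the motion is done:
- manip.reach(position, orientation): joint-space move of the TCP to a pose.
- manip.move_l(position, feed=0.15, orientation=None, stop_force=None): straight line of the TCP; orientation=None keeps the orientation; feed is the mean speed in m/s. With stop_force (N) it stops when the force on the tool has changed by that much, and returns True; else False.
- manip.move_j(angles): joint-space move.
- manip.release() and manip.grasp(grip_force=None): open the fingers fully, or close them until they stop; grip_force is the grip in N (None keeps the last).
- manip.hold(seconds).
- manip.ik(position, orientation): joint angles nearest the present ones, or None.
- manip.observe(): the state.
- manip.capture(name): name is "scene" or "top" or "wrist"; returns the picture (384x512x3 uint8, blue, green, red); there is no depth.
- manip.calibration(name): a dict with "vfov" (degrees; the focal length in pixels is half the picture's height over the tangent of half this angle, whatever the lens; pixels are square), "cx", "cy" (the principal point, pixels), "pose" (4x4, takes a point from camera to world coordinates). Camera axes: x right, y up, looking along -z (the intrinsics and any distortion apply to the point x, -y, -z); pixel columns grow to the right and rows downward; lengths in m; the calibration is good to about 2 mm. A picture is of the moment at which its call begins: read the wrist's pose just before it. calibration takes no time and is no camera call; for the wrist camera it gives the pose at the moment of the call.
A pose or a line that the arm cannot do raises manip.MotionError and nothing moves.
- manip.finish_job(): hands the job in; it is judged then, once.
The state is a dict: "time": time; "joints": joint angles; "dq": joint speeds; "joint_efforts": joint torques, N m; "eef_pos": TCP position; "tool_rot": TCP orientation; "contact_force": force on the tool from outside, world axes, zero at the start; "moment": the same for the moment, N m; "finger_gap": finger opening in m; "gripper_force": force on a finger pad.
Only numpy, scipy, OpenCV 4.12 (cv2) and the standard library are available. Lean on these libraries where they do the work, as an engineer would, in place of code of your own. Each camera call takes 0.05 s, during which the arm holds its last target. There are 200 camera calls.

## Working session

There is one attempt and no reset: what is moved stays moved. The work goes in short steps, each a Python script; the robot and the scene stay as the last script left them, time stands still between calls to the robot, and variables do not carry over. Pictures are saved under pics/ and viewed, at most 14 in all, crops included, and the job is handed in when it is done.

```bash
mkdir -p pics; ls
cat > h.py <<'E'
import numpy as np, cv2
from cell import manip
from scipy.spatial.transform import Rotation as R
E
python3 - <<'E'
from h import *
for n in ["scene","top"]:
    c=manip.calibration(n); print(n,c)
    cv2.imwrite(f"pics/{n}0.png",cv2.resize(manip.capture(n),(800,600),interpolation=cv2.INTER_CUBIC))
o=manip.observe(); print(o)
E
```

```text
pics
scene {'vfov': 46.491974572172865, 'cx': 256.3294547620165, 'cy': 194.29931796824528, 'pose': array([[-0.8219296 ,  0.42886728, -0.37483942, -0.09019453],
       [-0.56958197, -0.62214697,  0.53713083,  1.09099634],
       [-0.00284737,  0.6549855 ,  0.75563608,  1.45112257],
       [ 0.        ,  0.        ,  0.        ,  1.        ]])}
top {'vfov': 54.82857906148083, 'cx': 260.8143269370229, 'cy': 189.7858854635827, 'pose': array([[ 0.00836074,  0.99825286, -0.05849203,  0.51581891],
       [-0.99990236,  0.00900085,  0.01068873,  0.09435329],
       [ 0.01119654,  0.05839695,  0.99823065,  1.28946411],
       [ 0.        ,  0.        ,  0.        ,  1.        ]])}
{'time': 0.1, 'joints': array([ 1.08627852e+00,  1.04707336e-01,  9.65428374e-02,  1.56391000e+00,
       -1.83380699e-05,  1.35310993e+00]), 'dq': array([-0.00101624, -0.00040494,  0.00319905,  0.00058591, -0.00101474,
       -0.00252925]), 'joint_efforts': array([ 7.11458473e-03, -5.58204925e+01,  5.04721785e+01,  1.27227171e-02,
       -1.79010344e-04, -3.32219815e-05]), 'eef_pos': array([0.15804193, 0.57848028, 0.22285812]), 'tool_rot': array([-2.11192709e-04,  1.33020232e-01,  9.91113116e-01, -6.03250744e-04]), 'contact_force': array([ 0.22176264,  0.00245624, -0.65606357]), 'moment': array([-0.069112  ,  0.00639471, -0.01944754]), 'gripper_force': 0.0, 'finger_gap': 0.08539724213829153}
```

View pics/top0.png

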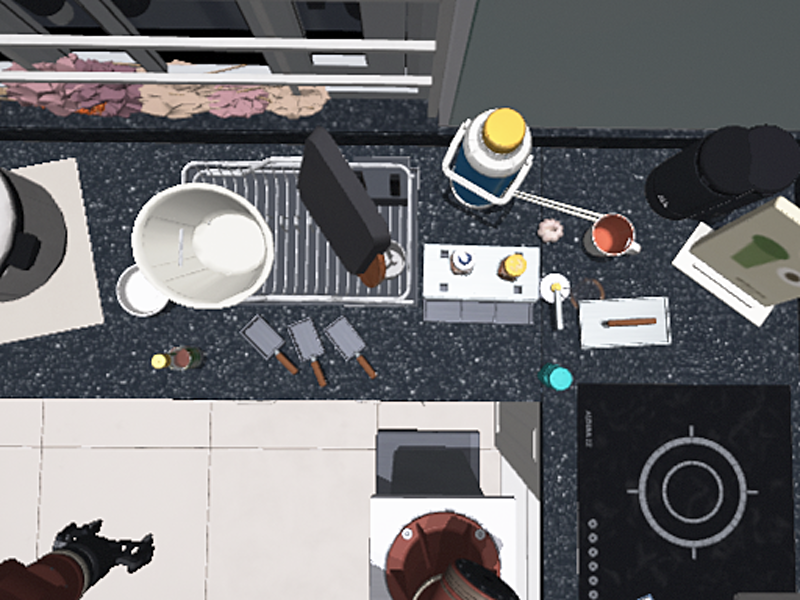

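View pics/scene0.png

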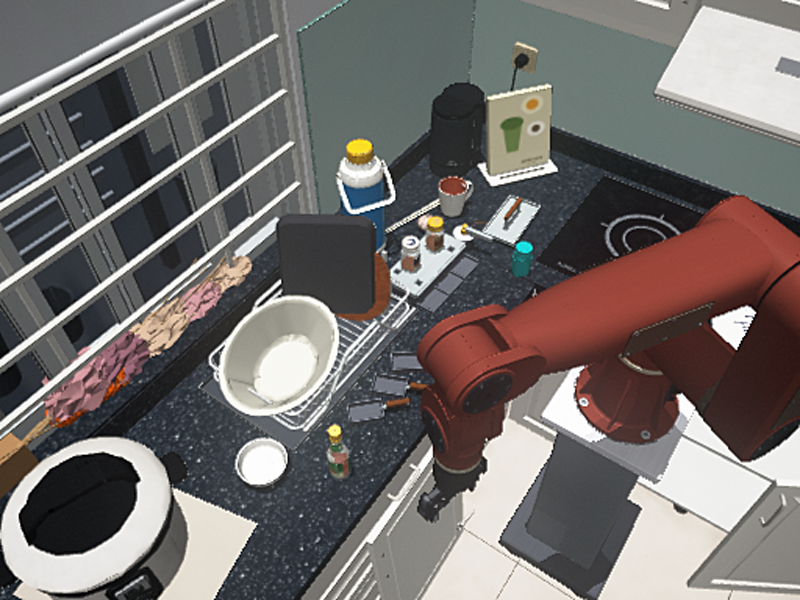

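The top view shows:
- The hood is at about (481,262), with the white-capped jar at (461,257) and the yellow-capped jar at (514,265) on it.
- The three pans are at (264,338), (308,345) and (350,345), and the tray is at (624,322) with its handle along the image's horizontal axis.
- The tap is at (556,288).
- Lookalikes to avoid: the teal jar (560,377), the thermos's yellow cap (504,130) and the bottle's yellow cap (159,361).

The jars I want are the two on the hood. I'll get rough positions and a close crop.

```bash
cat >> h.py <<'E'
def ray(c,u,v,z,h=384):
    """pixel (original 512x384) -> world point at height z"""
    f=h/2/np.tan(np.radians(c['vfov'])/2); P=c['pose']
    d=P[:3,:3]@np.array([(u-c['cx'])/f,-(v-c['cy'])/f,-1.]); o=P[:3,3]
    return o+d*(z-o[2])/d[2]
def proj(c,p,h=384):
    f=h/2/np.tan(np.radians(c['vfov'])/2); P=c['pose']
    q=P[:3,:3].T@(np.asarray(p,float)-P[:3,3]); return np.array([c['cx']+f*q[0]/-q[2], c['cy']-f*q[1]/-q[2]])
def down(yaw):
    """tool pointing down, jaw-closing line (tool y) at angle yaw+90deg from world x; tool x at yaw"""
    r=R.from_euler('z',yaw)*R.from_euler('x',np.pi); q=r.as_quat(); return np.array([q[3],q[0],q[1],q[2]])
def snap(name,path,box=None,scale=1):
    c=manip.calibration(name); im=manip.capture(name); 
    np.savez(path+'.npz',im=im,**c)
    if box: im=im[box[1]:box[3],box[0]:box[2]]
    cv2.imwrite(path+'.png',cv2.resize(im,None,fx=scale,fy=scale,interpolation=cv2.INTER_CUBIC)); return c
E
python3 - <<'E'
from h import *
c=manip.calibration("top")
for n,(u,v),z in [("hoodTL",(424,245),.05),("hoodTR",(539,247),.05),("hoodBR",(540,300),.05),("hoodBL",(424,298),.05),("white",(463,255),.098),("yellow",(514,264),.1),("tap",(556,288),.07),("tapend",(560,327),.07),
 ("tray h1",(603,323),.068),("tray h2",(656,321),.068),("trayTL",(581,299),.024),("trayTR",(670,299),.024),("trayBR",(669,345),.024),("trayBL",(582,347),.024),
 ("p1",(264,338),.02),("p1h",(292,368),.034),("p2",(308,340),.02),("p2h",(321,380),.034),("p3",(345,337),.02),("p3h",(373,372),.034),("mug",(610,235),.1),("garlic",(550,230),.03),("bottle",(195,357),.02),("teal",(560,378),.09)]:
    print(n,ray(c,u/1.5625,v/1.5625,z).round(3))
w=manip.calibration("wrist"); o=manip.observe()
P=w['pose']; q=o['tool_rot']; Rt=R.from_quat([q[1],q[2],q[3],q[0]]).as_matrix()
print("cam in tool",(Rt.T@(P[:3,3]-o['eef_pos'])).round(3),(Rt.T@P[:3,:3]).round(2),w['vfov'])
im=manip.capture("top"); cv2.imwrite("pics/grill1.png",cv2.resize(im[150:250,255:435],None,fx=4.4,fy=4.4,interpolation=cv2.INTER_CUBIC))
q0=down(0)
for p in [(.48,-.1,.3),(.48,.1,.3),(.45,.25,.3),(.45,-.35,.3)]:
  for y in (0,np.pi/2,-np.pi/2,np.pi): print(p,y,manip.ik(p,down(y)))
E
```

```text
hoodTL [0.7   0.046 0.05 ]
hoodTR [ 0.698 -0.202  0.05 ]
hoodBR [ 0.584 -0.204  0.05 ]
hoodBL [0.586 0.046 0.05 ]
white [ 0.673 -0.033  0.098]
yellow [ 0.655 -0.138  0.1  ]
tap [ 0.608 -0.233  0.07 ]
tapend [ 0.526 -0.241  0.07 ]
tray h1 [ 0.535 -0.333  0.068]
tray h2 [ 0.54  -0.446  0.068]
trayTL [ 0.588 -0.301  0.024]
trayTR [ 0.59  -0.497  0.024]
trayBR [ 0.489 -0.493  0.024]
trayBL [ 0.483 -0.302  0.024]
p1 [0.497 0.393 0.02 ]
p1h [0.433 0.328 0.034]
p2 [0.493 0.297 0.02 ]
p2h [0.408 0.266 0.034]
p3 [0.5   0.217 0.02 ]
p3h [0.426 0.154 0.034]
mug [ 0.718 -0.339  0.1  ]
garlic [ 0.739 -0.232  0.03 ]
bottle [0.454 0.542 0.02 ]
teal [ 0.42  -0.235  0.09 ]
cam in tool [ 0.076  0.001 -0.15 ] [[-0.    0.96  0.29]
 [ 1.    0.   -0.  ]
 [-0.    0.29 -0.96]] 60.67883753521684
(0.48, -0.1, 0.3) 0 [-0.47289905 -0.19617921 -0.05452369  1.71245185  0.          2.6686936 ]
(0.48, -0.1, 0.3) 1.5707963267948966 [-0.47289905 -0.19617921 -0.05452369  1.71245185  0.          1.09789727]
(0.48, -0.1, 0.3) -1.5707963267948966 [-0.47289905 -0.19617921 -0.05452369  1.71245185  0.         -2.04369538]
(
[... 689 characters left out ...]
0.01166764  1.70515716  0.          1.82339922]
(0.45, 0.25, 0.3) -1.5707963267948966 [ 0.2526029  -0.12269319  0.01166764  1.70515716  0.         -1.31819343]
(0.45, 0.25, 0.3) 3.141592653589793 [ 0.2526029  -0.12269319  0.01166764  1.70515716  0.          0.2526029 ]
(0.45, -0.35, 0.3) 0 [-0.89038172  0.04518578  0.17548872  1.70109927  0.          2.25121094]
(0.45, -0.35, 0.3) 1.5707963267948966 [-0.89038172  0.04518578  0.17548872  1.70109927  0.          0.68041461]
(0.45, -0.35, 0.3) -1.5707963267948966 [-0.89038172  0.04518578  0.17548872  1.70109927  0.         -2.46117804]
(0.45, -0.35, 0.3) 3.141592653589793 [-0.89038172  0.04518578  0.17548872  1.70109927  0.         -0.89038172]
```

View pics/grill1.png

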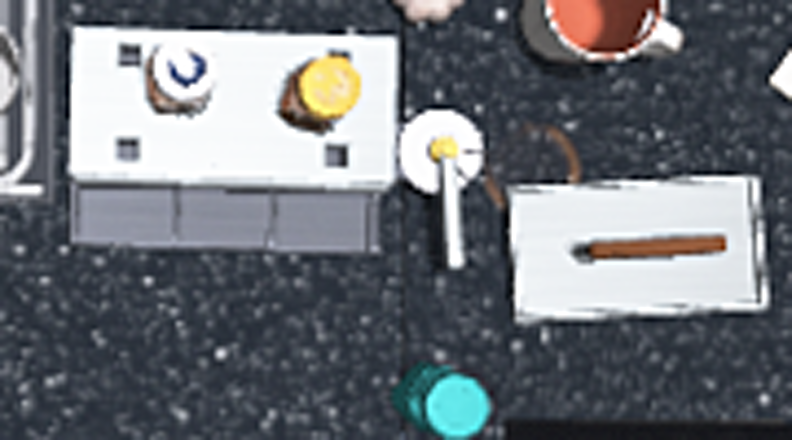

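I've picked the two jars on the hood: white cap at crop pixel (183,70), yellow cap at (332,87). The teal one at (455,405) is a decoy. The hood's four sockets, the tray and the shut tap lever are all clear in this crop. I'll take close wrist pictures of the pans next, then the grill.

Run:
```python
from h import *
o=manip.observe(); p=o['eef_pos']
manip.move_l([p[0],p[1],.40])
manip.reach([.46,.245,.35],down(np.pi/2)); manip.hold(.2)
snap("wrist","pics/w_pans",None,1.5625)
manip.reach([.47,-.11,.36],down(0)); manip.hold(.2)
snap("wrist","pics/w_grill",None,1.5625)
print(manip.observe()['time'])
```

```text
4.9667
```

View pics/w_pans.png

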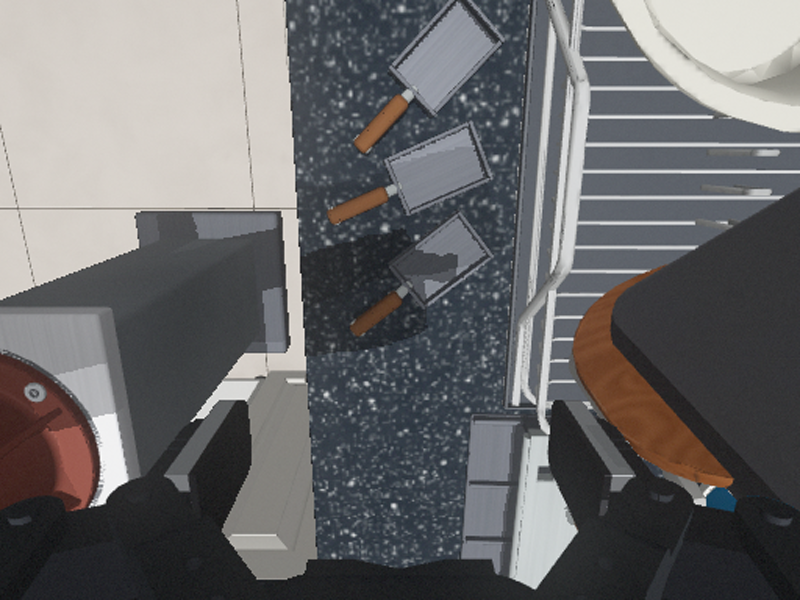

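View pics/w_grill.png

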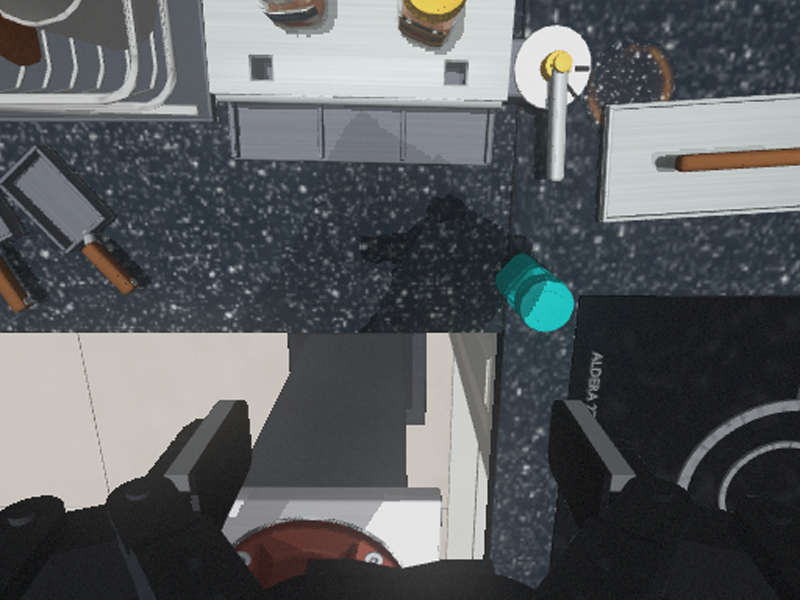

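The pans view shows all three pans:
- **Pan 1:** corners near (459,0), (503,42), (434,113), (391,69); handle (363,147) to (406,98).
- **Pan 2:** corners (472,124), (492,180), (410,214), (386,159); handle tip (332,216).
- **Pan 3:** corners (461,213), (493,253), (425,304), (390,262); handle tip (354,329).

The grill view shows the front sockets at (261,67) and (456,72), and the apron's front corners at (232,158) and (490,165). I'll fit poses to these.

```bash
cat >> h.py <<'E'
from scipy.optimize import least_squares
def fit(c,model,pix,x0):
    """planar pose (x,y,yaw) from model points (local, z absolute) and 800-scale pixels"""
    m=np.array(model,float); px=np.array(pix,float)/1.5625
    def world(p): 
        r=R.from_euler('z',p[2]).as_matrix(); return m@r.T+[p[0],p[1],0]
    s=least_squares(lambda p:np.concatenate([proj(c,w)-q for w,q in zip(world(p),px)]),x0)
    return s.x, np.sqrt(np.mean(s.fun**2)), s.fun.reshape(-1,2)
PAN=[(43,28,20),(43,-28,20),(-43,-28,20),(-43,28,20),(-109,0,34),(-51,0,34)]
PAN=np.array(PAN)/1000
E
python3 - <<'E'
from h import *
c=np.load("pics/w_pans.npz")
for i,(pix,x0) in enumerate([(((459,0),(503,42),(434,113),(391,69),(363,147),(406,98)),(.497,.393,.8)),
 (((472,124),(492,180),(410,214),(386,159),(332,216),(390,190)),(.49,.3,.3)),
 (((461,213),(493,253),(425,304),(390,262),(354,329),(406,291)),(.5,.217,.7))]):
    p,e,f=fit(c,PAN,pix,x0); print("pan",i+1,p.round(4),"rms px",e.round(2)); print(f.round(1).tolist())
print("edge",[ray(c,u/1.5625,v/1.5625,0).round(3) for u,v in((288,0),(303,300),(316,560))])
g=np.load("pics/w_grill.npz")
G=np.array([(-36,80,50),(-36,-80,50),(-110,122,6),(-110,-122,6)])/1000
p,e,f=fit(g,G,((261,68),(456,73),(232,158),(490,165)),(.645,-.079,0)); print("grill",p.round(4),e.round(2),f.round(1).tolist())
a=ray(g,261/1.5625,68/1.5625,.05);b=ray(g,456/1.5625,73/1.5625,.05);print(a,b,np.linalg.norm(a-b))
print("tap",ray(g,558/1.5625,64/1.5625,.078),ray(g,556/1.5625,178/1.5625,.073))
print("trayfit",ray(g,604/1.5625,108/1.5625,.024),ray(g,601/1.5625,219/1.5625,.024),ray(g,680/1.5625,162/1.5625,.068))
t=np.load("pics/w_grill.npz")
E
```

```text
pan 1 [0.4996 0.3986 0.7873] rms px 2.86
[[2.0, -7.1], [2.8, 0.2], [0.0, 3.8], [-1.4, 0.5], [-3.2, 2.5], [-0.4, 1.4]]
pan 2 [0.4962 0.3055 0.3861] rms px 1.56
[[2.1, -2.6], [2.5, 0.3], [-1.2, 1.5], [-0.6, -0.6], [-1.9, 0.6], [-1.0, 1.4]]
pan 3 [0.5006 0.2239 0.6622] rms px 1.9
[[1.1, -4.2], [2.7, 0.5], [-0.1, 1.9], [-0.3, 0.4], [-0.3, 0.2], [-3.2, 1.8]]
edge [array([0.362, 0.446, 0.   ]), array([0.361, 0.176, 0.   ]), array([ 0.359, -0.15 ,  0.   ])]
grill [ 0.6431 -0.0748 -0.0246] 0.35 [[-0.2, -0.6], [-0.3, -0.2], [0.3, 0.4], [0.2, 0.5]]
[0.6083967  0.00584528 0.05      ] [ 0.60489595 -0.15433238  0.05      ] 0.16021590610103265
tap [ 0.60774899 -0.22971569  0.078     ] [ 0.52244998 -0.23756225  0.073     ]
trayfit [ 0.58007572 -0.28893594  0.024     ] [ 0.48246827 -0.29790863  0.024     ] [ 0.5352526  -0.34065047  0.068     ]
```

The grill fits to 0.35 px and its sockets measure 160.2 mm apart, as they should. Pan 3 goes first, into the right bay.

```bash
cat >> h.py <<'E'
GRILL=np.array([.6435,-.0765,-.0246])
def g2w(x,y,g=GRILL):
    cs,s=np.cos(g[2]),np.sin(g[2]); return np.array([g[0]+cs*x-s*y,g[1]+s*x+cs*y])
def insert(pan,by,g=GRILL):
    px,py,th=pan; gp=np.array([px-.08*np.cos(th),py-.08*np.sin(th)])
    q=down(th+np.pi)
    manip.release()
    manip.reach([*gp,.18],q); manip.move_l([*gp,.033],feed=.12)
    manip.grasp(40); o=manip.observe(); print("gap",o['finger_gap'],"f",o['gripper_force'])
    if o['finger_gap']<.01: raise SystemExit("no grasp")
    manip.move_l([*gp,.14],feed=.15)
    qg=down(g[2]+np.pi)
    manip.move_l([*g2w(-.215,by,g),.14],feed=.25,orientation=qg)
    manip.move_l([*g2w(-.215,by,g),.043],feed=.12)
    print("hit early" , manip.move_l([*g2w(-.115,by,g),.042],feed=.08,stop_force=12))
    print("stop",manip.move_l([*g2w(-.075,by,g),.042],feed=.03,stop_force=12))
    o=manip.observe(); e=o['eef_pos']; d=e[:2]-g[:2]; print("tcp in grill x",np.cos(g[2])*d[0]+np.sin(g[2])*d[1],o['contact_force'].round(1),"gap",o['finger_gap'])
    manip.move_l([*e[:2],e[2]-.004],feed=.02,stop_force=5)
    e=manip.observe()['eef_pos']; f=np.array([np.cos(g[2]),np.sin(g[2])])
    manip.move_l([*(e[:2]+.008*f),e[2]],feed=.02,stop_force=10)
    manip.release(); e=manip.observe()['eef_pos']; manip.move_l([*e[:2],.17],feed=.2)
    print("t",manip.observe()['time'])
E
python3 - <<'E'
from h import *
manip.reach([.44,.175,.30],down(.662+np.pi))
insert((.5006,.2239,.6622),-.076)
snap("wrist","pics/w_i1",None,1.5625)
E
```

```text
gap -0.00033185331897648017 f 0.0no grasp
```

Run:
```python
from h import *
o=manip.observe(); print(o['eef_pos'],o['time'],o['contact_force'])
manip.release(); e=o['eef_pos']
snap("wrist","pics/miss",None,1.5625)
```

```text
[0.43751668 0.17469404 0.0329856 ] 10.575 [ 0.18619544 -0.29945538 -0.10933456]
```

View pics/miss.png

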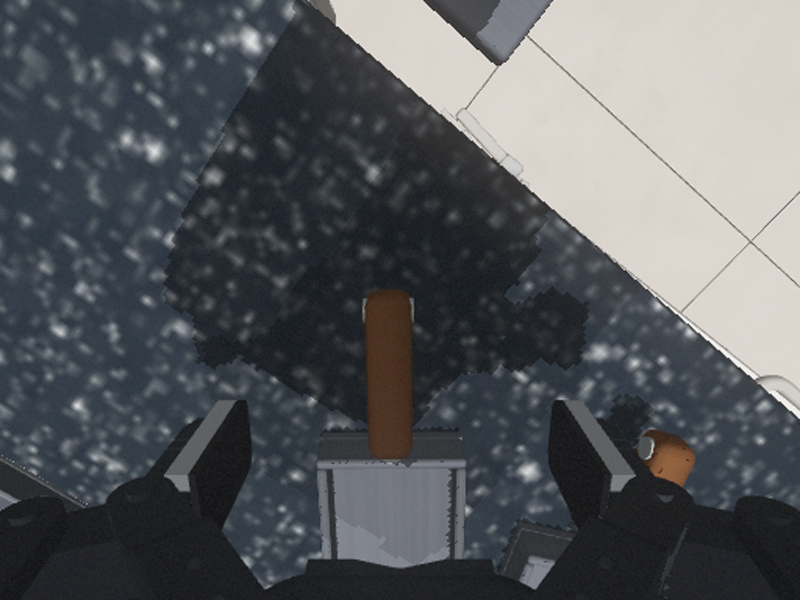

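The handle at (390,375) lies square between the pads, yet the gripper read empty. I'll close again and look at the reading.

Run:
```python
from h import *
print(manip.observe()['finger_gap'])
manip.grasp(40)
for i in range(3):
    o=manip.observe(); print(o['finger_gap'],o['gripper_force'],o['contact_force'].round(2),o['time']); manip.hold(.3)
snap("wrist","pics/miss2",None,1.2)
```

```text
0.08578867682077206
0.0002942519673126983 0.0 [-0.45  0.04 -0.24] 12.175
-8.3200224158259e-06 0.0 [-0.84 -0.06  0.17] 12.475
1.0415830147154268e-05 0.0 [0.11 0.21 0.47] 12.775
```

View pics/miss2.png

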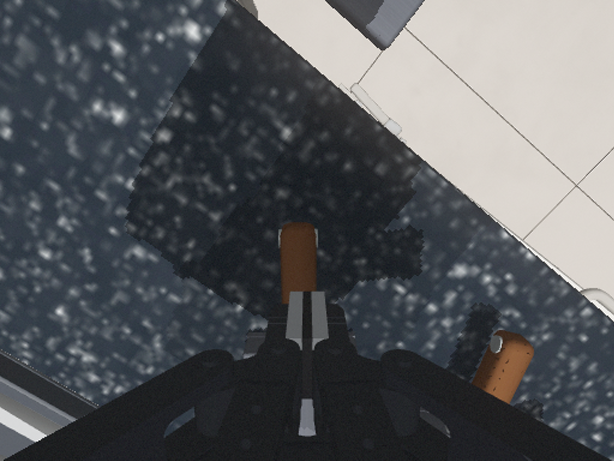

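The fingers shut completely above the handle, so the tips sit higher than the description suggests. I'll find their real height by touching the worktop with the gripper open over the handle.

Run:
```python
from h import *
manip.release(); e=manip.observe()['eef_pos']
print(manip.move_l([*e[:2],.004],feed=.02,stop_force=5)); o=manip.observe(); print(o['eef_pos'],o['contact_force'])
w=manip.calibration("wrist");q=o['tool_rot']; Rt=R.from_quat([q[1],q[2],q[3],q[0]]).as_matrix()
print((Rt.T@(w['pose'][:3,3]-o['eef_pos'])).round(3))
manip.move_l([*e[:2],.02],feed=.05); manip.grasp(40); o=manip.observe(); print(o['finger_gap'],o['gripper_force'])
```

```text
False
[0.43762363 0.17473999 0.00412924] [-0.90521727  0.25475023 -0.21233484]
[ 0.076  0.001 -0.15 ]
0.013322346347086707 42.51755475997925
```

Run:
```python
from h import *
manip.release(); e=manip.observe()['eef_pos']
manip.move_l([*e[:2],.12],feed=.2); manip.move_l([.44,.06,.12],feed=.25)
manip.grasp(40)
manip.move_l([.44,.06,.04],feed=.15)
for z in (.0,-.02,-.03):
    try: r=manip.move_l([.44,.06,z],feed=.02,stop_force=4)
    except manip.MotionError as x: print(z,x);break
    o=manip.observe(); print(z,r,o['eef_pos'],o['contact_force'].round(1))
    if r: break
manip.move_l([.44,.06,.06],feed=.15)
print(manip.observe()['time'])
```

```text
0.0 False [4.40087640e-01 5.99981936e-02 9.92873094e-05] [-0.2  0.1  0.6]
-0.02 True [ 0.44011097  0.05998076 -0.00764598] [-2.  -0.4  7.7]
23.3167
```

With the fingers shut, the tips touch the worktop at TCP z = -7.5 mm, not +22 mm. They are about 29 mm short of the description, so I'll correct every height by that.

```bash
sed -i 's/\.18\],q); manip.move_l(\[\*gp,.033\]/.16],q); manip.move_l([*gp,.002]/; s/,by,g),\.043\]/,by,g),.013]/; s/,by,g),\.042\]/,by,g),.011]/g' h.py; grep -n "move_l" h.py
python3 - <<'E'
from h import *
manip.move_l([.44,.06,.16],feed=.25)
insert((.5006,.2239,.6622),-.076)
snap("wrist","pics/w_i1",None,1.5625)
E
```

```text
37:    manip.reach([*gp,.16],q); manip.move_l([*gp,.002],feed=.12)
40:    manip.move_l([*gp,.14],feed=.15)
42:    manip.move_l([*g2w(-.215,by,g),.14],feed=.25,orientation=qg)
43:    manip.move_l([*g2w(-.215,by,g),.013],feed=.12)
44:    print("hit early" , manip.move_l([*g2w(-.115,by,g),.011],feed=.08,stop_force=12))
45:    print("stop",manip.move_l([*g2w(-.075,by,g),.011],feed=.03,stop_force=12))
47:    manip.move_l([*e[:2],e[2]-.004],feed=.02,stop_force=5)
49:    manip.move_l([*(e[:2]+.008*f),e[2]],feed=.02,stop_force=10)
50:    manip.release(); e=manip.observe()['eef_pos']; manip.move_l([*e[:2],.17],feed=.2)
gap 0.014524904144783668 f 44.95333671569824
hit early False
stop False
tcp in grill x -0.07550842390371275 [-4.9 -0.8  0. ] gap 0.014065937384852472
t 36.0333
```

View pics/w_i1.png

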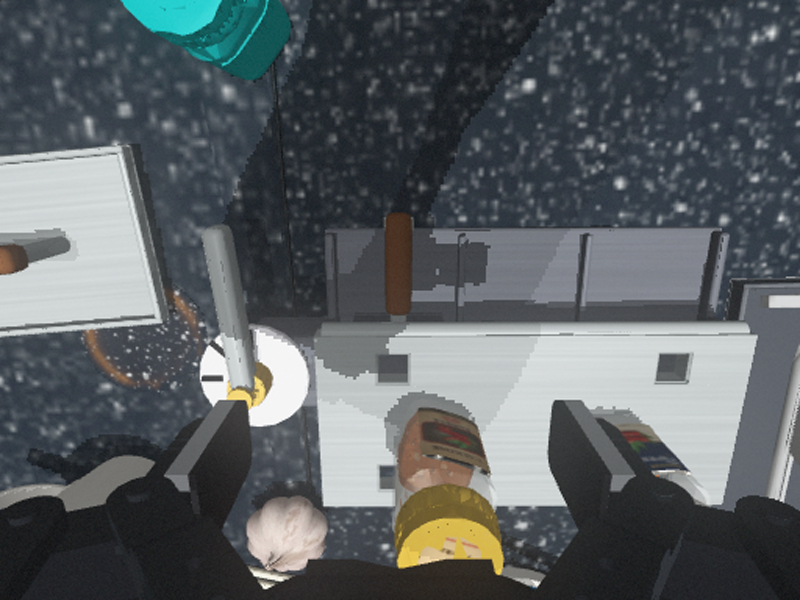

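Run:
```python
from h import *
g=np.load("pics/w_i1.npz")
G=np.array([(-36,-80,50),(-36,80,50),(-110,-122,6),(-110,122,6)])/1000
p,e,f=fit(g,G,((393,369),(674,368),(327,230),(727,229)),GRILL+[0,0,0]); print("grill",p.round(4),e.round(2),f.round(1).tolist())
for uv in((399,213),(399,313)):
    a=ray(g,uv[0]/1.5625,uv[1]/1.5625,.040)
    d=a[:2]-p[:2]; r=R.from_euler('z',-p[2]).as_matrix()[:2,:2]@d; print("handle in grill",r.round(4),"home would be x -.122 / -.064, y -.076")
```

```text
grill [ 0.6441 -0.0735 -0.0257] 0.8 [[1.0, 0.4], [0.8, 0.9], [-0.8, -0.9], [-1.1, -0.3]]
handle in grill [-0.123  -0.0774] home would be x -.122 / -.064, y -.076
handle in grill [-0.0666 -0.0774] home would be x -.122 / -.064, y -.076
```

Pan 3's handle tip measures grill x -123 mm against -122 mm when home. I'll do the other two pans.

```bash
sed -i 's/^GRILL=.*/GRILL=np.array([.6440,-.0743,-.025])/; s/g2w(-.075,by/g2w(-.072,by/' h.py
python3 - <<'E'
from h import *
insert((.4962,.3055,.3861),0)
insert((.4996,.3986,.7873),.076)
manip.move_l([.55,-.08,.17],feed=.25,orientation=down(np.pi+GRILL[2])); manip.hold(.2)
snap("wrist","pics/w_i2",None,1.5625)
E
```

```text
gap 0.014032711094031656 f 43.24785590171814
hit early False
stop True
tcp in grill x -0.0920579065405396 [-0.2  0.1 -1.7] gap 0.014377961823354686
t 48.225
gap 0.014498480728598386 f 43.35417687892914
hit early False
stop True
tcp in grill x -0.0945197766022276 [-0.8  0.8 -2.7] gap 0.014296748052699539
t 60.225
```

View pics/w_i2.png

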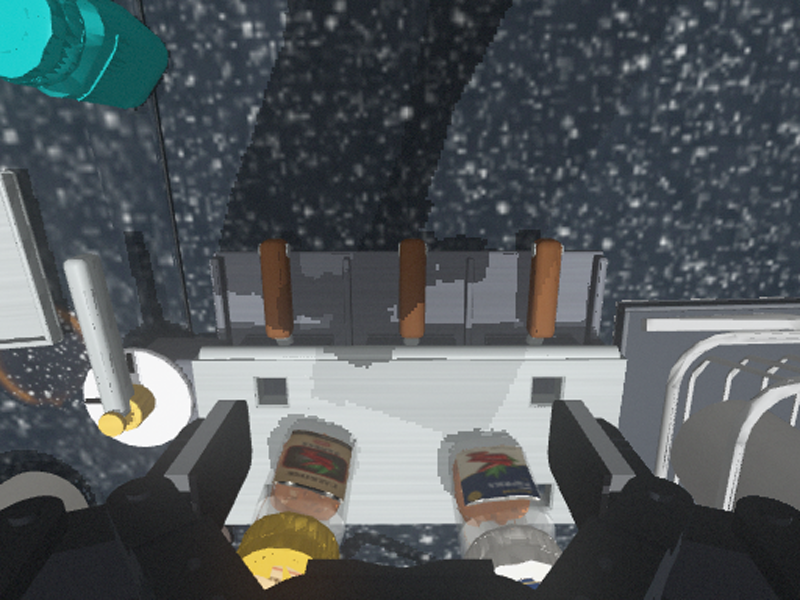

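All three handles line up with their tips at v≈238, and every pan stands home in its own bay. Next come the jars: the yellow one's front label edge is (293,428)–(355,437), the white one's is (454,462)–(523,446).

```bash
cat >> h.py <<'E'
def jar(p,yaw,dst):
    q=down(np.pi+yaw)
    manip.release(); manip.move_l([*p,.22],feed=.25,orientation=q)
    print("down hit",manip.move_l([*p,.085],feed=.1,stop_force=8))
    manip.grasp(30); o=manip.observe(); print("gap",o['finger_gap'],o['gripper_force'])
    if o['finger_gap']<.03: raise SystemExit("no grasp")
    manip.move_l([*p,.20],feed=.15)
    manip.move_l([*dst,.20],feed=.28,orientation=down(np.pi))
    manip.move_l([*dst,.045],feed=.15)
    print("touch",manip.move_l([*dst,.028],feed=.02,stop_force=3),manip.observe()['eef_pos'][2])
    manip.release(); manip.move_l([*dst,.20],feed=.2); print("t",manip.observe()['time'])
E
python3 - <<'E'
from h import *
g=np.load("pics/w_i2.npz")
pos={}
for n,a,b,top in (("yellow",(293,428),(355,437),(.655,-.138)),("white",(454,462),(523,446),(.673,-.033))):
    A,B=[ray(g,u/1.5625,v/1.5625,.062)[:2] for u,v in(a,b)]
    t=B-A; yaw=np.arctan2(-t[0],t[1]); c=(A+B)/2+.0225*np.array([np.cos(yaw),np.sin(yaw)])
    print(n,"len",np.linalg.norm(t).round(3),"yaw",yaw.round(3),"centre",c.round(3),"top cam",top)
    pos[n]=((c+np.array(top))/2,yaw)
if all(np.linalg.norm(np.array(t)-pos[n][0])<.008 for n,t in(("yellow",(.655,-.138)),("white",(.673,-.033)))):
    jar(*pos["white"],(.46,.31));
E
```

```text
yellow len 0.035 yaw -0.189 centre [ 0.648 -0.127] top cam (0.655, -0.138)
white len 0.041 yaw 0.238 centre [ 0.664 -0.024] top cam (0.673, -0.033)
down hit False
gap 0.046523058835918445 26.33479958429234
touch True 0.03553145942473192
t 69.525
```

The white jar is down: gap 46.5 mm against 47 expected, and it touched at the expected height. Now the yellow one.

Run:
```python
from h import *
manip.move_l([.46,.1,.22],feed=.28)
jar(np.array([.6515,-.1315]),-.189,(.46,.21))
manip.move_l([.47,-.12,.22],feed=.28)
manip.move_l([.44,-.38,.28],feed=.28,orientation=down(0)); manip.hold(.2)
snap("wrist","pics/w_tray",None,1.5625)
snap("top","pics/top2",(120,140,440,300),2.5)
```

```text
down hit False
gap 0.04484153778153121 29.192471257410944
touch True 0.03547958468217685
t 79.6167Traceback (most recent call last):
  File "<stdin>", line 5, in <module>
cell.MotionError: the arm cannot follow that straight line within its joint ranges
```

Run:
```python
from h import *
manip.reach([.53,-.32,.22],down(-np.pi/2)); manip.hold(.2)
snap("wrist","pics/w_tray",None,1.5625)
snap("top","pics/top2",(120,140,440,300),2.5)
```

```text
(no output)
```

View pics/w_tray.png

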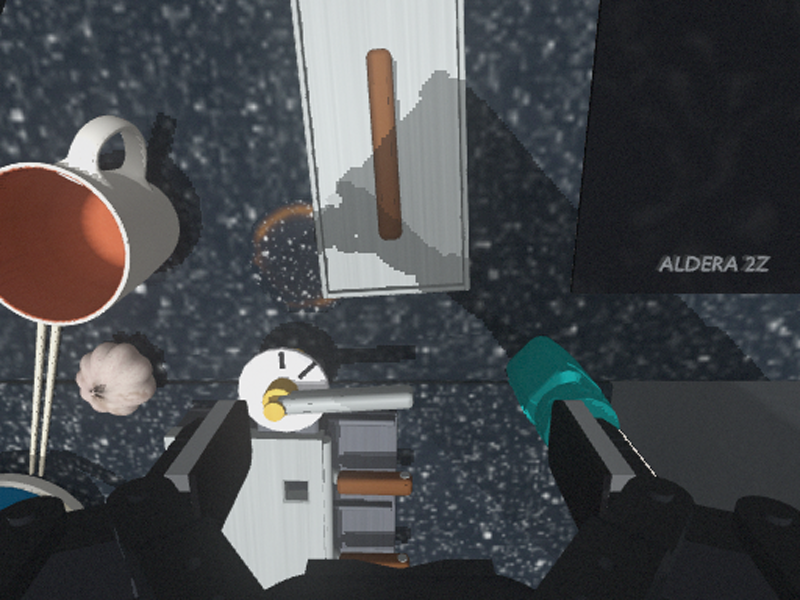

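View pics/top2.png

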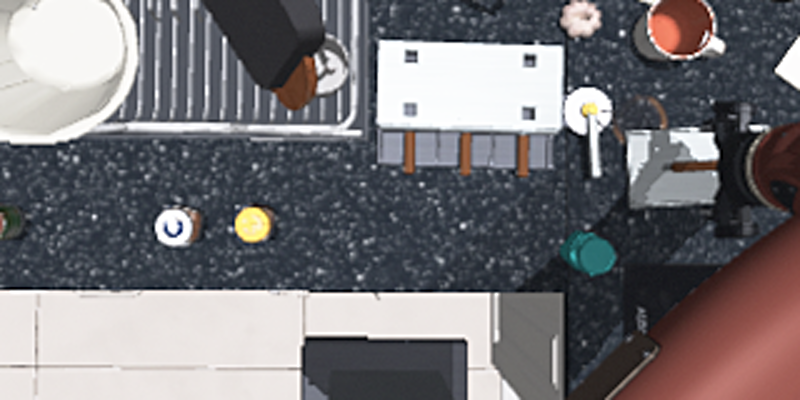

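The top crop shows the two jars upright at (177,227) and (254,224), clear of everything, with the pans home and the hood empty. In the wrist view the tray handle runs from (379,50) to (390,239), and its +y rim corners are (324,297) and (469,290). I'll fit the tray and refine the grill.

Run:
```python
from h import *
g=np.load("pics/w_i2.npz")
G=np.array([(-36,-80,50),(-36,80,50),(-110,-122,6),(-110,122,6)])/1000
p,e,f=fit(g,G,((272,391),(547,390),(217,254),(603,254)),GRILL); print("grill w_i2",p.round(4),e.round(2),f.round(1).tolist())
g=np.load("pics/top2.npz"); c2=[((u/2.5+120)*1.5625,(v/2.5+140)*1.5625) for u,v in((411,57),(529,61),(410,109),(528,114))]
p,e,f=fit(g,np.array([(36,80,50),(36,-80,50),(-36,80,50),(-36,-80,50)])/1000,c2,GRILL); print("grill top",p.round(4),e.round(2))
t=np.load("pics/w_tray.npz")
T=np.array([(53,98,24),(-53,98,24),(0,52,68),(0,-52,68)])/1000
p,e,f=fit(t,T,((324,297),(469,290),(390,239),(379,50)),(.537,-.395,.05)); print("tray",p.round(4),e.round(2),f.round(1).tolist())
a,b=ray(t,390/1.5625,239/1.5625,.068),ray(t,379/1.5625,50/1.5625,.068);print(a,b,np.linalg.norm(a-b),(a+b)/2)
```

```text
grill w_i2 [ 0.6441 -0.0739 -0.0249] 1.53 [[0.2, 1.1], [0.6, 1.7], [-2.8, -1.1], [2.0, -1.0]]
grill top [ 0.6428 -0.0767 -0.0269] 0.17
tray [ 0.5371 -0.3945  0.0571] 1.31 [[-2.1, 1.3], [1.5, 0.4], [0.6, 1.0], [-0.1, -1.9]]
[ 0.53464074 -0.34357861  0.068     ] [ 0.5399571  -0.44503649  0.068     ] 0.10159707728522079 [ 0.53729892 -0.39430755  0.068     ]
```

Run:
```python
from h import *
q=down(.057-np.pi/2); p=[.5371,-.3945]
manip.release(); manip.move_l([*p,.16],feed=.2,orientation=q)
print("hit",manip.move_l([*p,.034],feed=.08,stop_force=8))
manip.grasp(100); o=manip.observe(); print("gap",o['finger_gap'],o['gripper_force'])
manip.move_l([*p,.175],feed=.12); o=manip.observe(); print(o['contact_force'].round(1),o['moment'].round(2),o['finger_gap'])
d=[.6437,-.0745]; qd=down(-.025-np.pi/2)
manip.move_l([p[0],p[1]+.1,.175],feed=.2)
manip.move_l([*d,.175],feed=.15,orientation=qd); manip.move_l([*d,.10],feed=.1)
print("contact",manip.move_l([*d,.070],feed=.02,stop_force=8)); o=manip.observe()
print(o['eef_pos'],o['contact_force'].round(1),o['moment'].round(2),o['time'])
snap("top","pics/top3",(230,130,390,250),5)
```

```text
hit False
gap 0.012595964234819158 97.5735604763031
[ 0.3 -0.4 -3.3] [ 0.01 -0.01 -0.02] 0.012361311272386068
contact True
[ 0.64395404 -0.07450951  0.07384016] [0.8 0.1 4.3] [-0.02  0.22 -0.02] 91.9167
```

Contact came at TCP z 73.8 mm; seated would be 74 mm, while lugs standing on the hood would give 84. So the lugs are in. I'll release and check the tray and pans before the tap.

Run:
```python
from h import *
manip.release(); e=manip.observe()['eef_pos']; manip.move_l([*e[:2],.20],feed=.2)
manip.reach([.53,-.12,.22],down(np.pi)); manip.hold(.2)
snap("wrist","pics/w_chk",None,1.5625); print(manip.observe()['time'])
```

```text
94.975
```

View pics/w_chk.png

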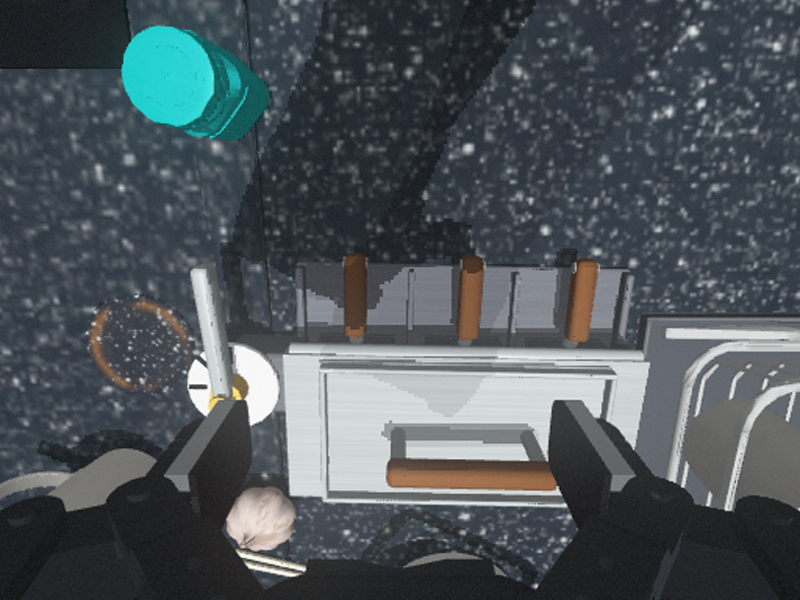

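The tray sits flat, and all three handles protrude with tips at (355,253), (471,256) and (585,260). I'll check them numerically along with the lever, then turn the tap.

Run:
```python
from h import *
t=np.load("pics/w_chk.npz"); g=np.array([.6437,-.0743,-.025]); Ri=R.from_euler('z',-g[2]).as_matrix()[:2,:2]
loc=lambda u,v,z: Ri@(ray(t,u/1.5625,v/1.5625,z)[:2]-g[:2])
for n,u,v,z in (("tipR",355,254,.04),("endR",355,341,.04),("tipM",472,256,.04),("endM",470,341,.04),("tipL",586,260,.04),("endL",577,342,.04),("apronR",297,265,.006),("apronL",632,271,.006),
   ("trayFR",320,361,.064),("trayFL",617,367,.064),("hoodFR",285,346,.05),("hoodFL",649,352,.05),("levtip",202,269,.073),("levmid",217,350,.073)): print(n,loc(u,v,z).round(4))
# top-cam view of tray rim, for interest of symmetry only
g=np.array([.6437,-.0743,-.025]); ax=g2w(-.030,-.160,g)
def at(th,r=.07):
    phi=np.pi+g[2]+th; return ax+r*np.array([np.cos(phi),np.sin(phi)]),down(phi)
for th in(.12,.45,.785):
    p,q=at(th); print(th,p.round(3),manip.ik([*p,.038],q))
```

```text
tipR [-0.1233 -0.0764]
endR [-0.0627 -0.0764]
tipM [-0.1239  0.    ]
endM [-0.0647  0.0027]
tipL [-0.1232  0.0749]
endL [-0.0658  0.0763]
apronR [-0.1075 -0.1211]
apronL [-0.1092  0.1223]
trayFR [-0.0575 -0.097 ]
trayFL [-0.0581  0.0953]
hoodFR [-0.0618 -0.1223]
hoodFL [-0.0636  0.1218]
levtip [-0.1186 -0.1643]
levmid [-0.0672 -0.1595]
0.12 [ 0.54 -0.24] [-0.63950505  0.12820093 -0.21601392  1.22658147  0.         -0.73450505]
0.45 [ 0.546 -0.262] [-0.66361732  0.1716219  -0.16849813  1.2306763   0.         -1.08861732]
0.785 [ 0.559 -0.282] [-0.67539955  0.23117653 -0.10143295  1.23818685  0.         -1.43539955]
```

The tips read about 1 mm out from home, which is near measuring error. I'll push each pan home with shut fingers to be sure, then turn the tap.

Run:
```python
from h import *
g=np.array([.6437,-.0743,-.025]); Ri=R.from_euler('z',-g[2]).as_matrix()[:2,:2]
manip.grasp(40); q=down(np.pi+g[2])
for by in(.076,0,-.076):
    manip.move_l([*g2w(-.165,by,g),.06],feed=.22,orientation=q); manip.move_l([*g2w(-.165,by,g),.014],feed=.15)
    r=manip.move_l([*g2w(-.11,by,g),.014],feed=.03,stop_force=10)
    o=manip.observe(); print(by,r,(Ri@(o['eef_pos'][:2]-g[:2])).round(4),o['contact_force'].round(1))
    manip.move_l([*g2w(-.165,by,g),.014],feed=.1); manip.move_l([*g2w(-.165,by,g),.06],feed=.2)
manip.release()
ax=g2w(-.030,-.160,g)
def at(th,r=.07):
    phi=np.pi+g[2]+th; return ax+r*np.array([np.cos(phi),np.sin(phi)]),down(phi)
p,qq=at(.115); manip.move_l([*g2w(-.165,-.1,g),.15],feed=.2); manip.move_l([*p,.15],feed=.2,orientation=qq)
print("hit",manip.move_l([*p,.039],feed=.1,stop_force=6))
manip.grasp(60); o=manip.observe(); print("gap",o['finger_gap'],o['contact_force'].round(1),o['time'])
if .009<o['finger_gap']<.016:
    for th in np.arange(.2,.79,.0975):
        p,qq=at(th); manip.move_l([*p,.039],feed=.05,orientation=qq)
    p,qq=at(.785); manip.move_l([*p,.039],feed=.05,orientation=qq)
    o=manip.observe(); print(o['eef_pos']-[*p,.039],o['contact_force'].round(1))
    manip.release(); manip.move_l([*p,.20],feed=.15)
    manip.reach([.53,-.12,.22],down(np.pi)); manip.hold(.2)
    snap("wrist","pics/w_end",None,1.5625); snap("top","pics/top_end",(90,130,410,300),2.5)
print(manip.observe()['time'])
```

```text
0.076 True [-0.133   0.0761] [ 1.1 -0.1 -0.3]
0 True [-1.327e-01  1.000e-04] [ 0.1 -0.9 -0.1]
-0.076 True [-0.1324 -0.0758] [-0.  -0.3 -0. ]
hit False
gap 0.01059579971768321 [-0.8 -3.7  0.5] 109.0583
[-0.00028448 -0.00154291  0.0002617 ] [ -2.3 -10.2  -0.4]
114.4333
```

View pics/w_end.png

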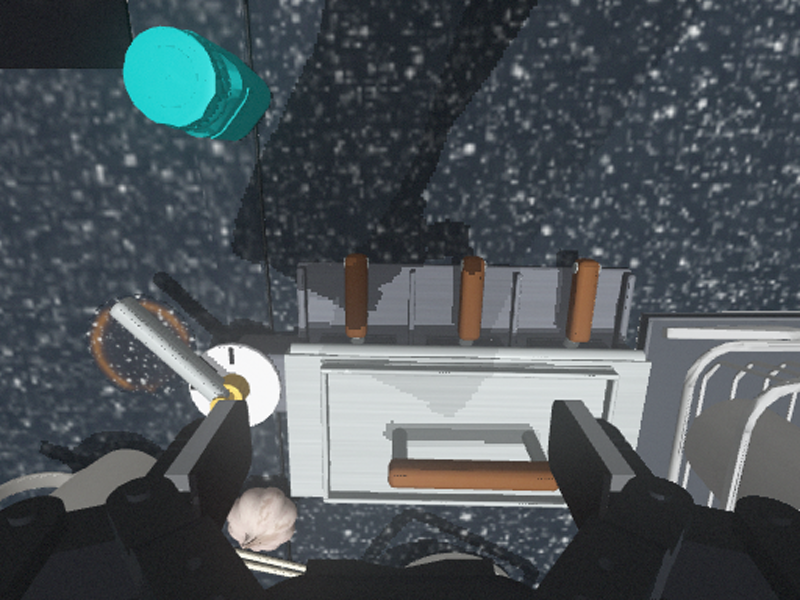

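The pushes stopped at -133, -132.7 and -132.4 mm, against -133 expected, so the pans are home. The lever now runs from its tip at (121,304) to about (215,386). I'll measure its angle.

Run:
```python
from h import *
t=np.load("pics/w_end.npz"); g=np.array([.6437,-.0743,-.025]); Ri=R.from_euler('z',-g[2]).as_matrix()[:2,:2]
P=lambda u,v:Ri@(ray(t,u/1.5625,v/1.5625,.073)[:2]-g[:2])
for a,b in(((121,304),(215,386)),((130,298),(224,379)),((112,311),(204,391))):
    A,B=P(*a),P(*b); d=A-B; print(A.round(4),B.round(4),"theta",np.arctan2(-d[1],-d[0]).round(3))
A=P(121,304)-np.array([-.03,-.16]); print("tip r",np.linalg.norm(A).round(4),"theta about nominal axis",np.arctan2(-A[1],-A[0]).round(3))
# edge fit: lever mask in crop
im=t['im']; c=im[188:250,62:142]; hsv=cv2.cvtColor(c,cv2.COLOR_BGR2HSV); m=((hsv[...,2]>120)&(hsv[...,1]<40)).astype(np.uint8)
m=m.copy(); n,l,s,ce=cv2.connectedComponentsWithStats(m); print(s[1:][s[1:,4]>60].tolist())
```

```text
[-0.096  -0.2158] [-0.0429 -0.1635] theta 0.777
[-0.0999 -0.2099] [-0.0479 -0.1574] theta 0.789
[-0.0914 -0.2219] [-0.0392 -0.1708] theta 0.774
tip r 0.0865 theta about nominal axis 0.702
[[7, 4, 72, 58, 919], [62, 33, 18, 20, 164]]
```

View pics/top_end.png

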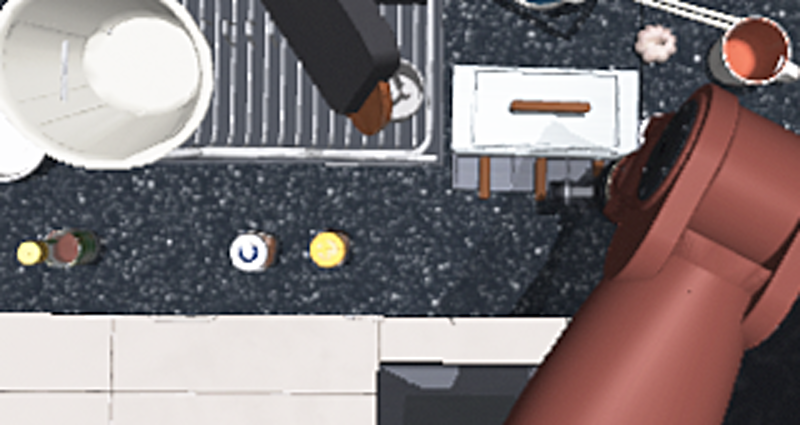

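The top view shows the jars upright, the tray seated and the pans home. The lever's direction reads about 0.78 rad, but it's near the picture edge. I'll check it once more by image code with the lever centred.

Run:
```python
from h import *
g=np.array([.6437,-.0743,-.025]); ax=g2w(-.030,-.160,g); Ri=R.from_euler('z',-g[2]).as_matrix()[:2,:2]
manip.reach([.565,-.275,.22],down(np.pi)); manip.hold(.3)
c=snap("wrist","pics/w_lev"); im=cv2.imread("pics/w_lev.png"); hsv=cv2.cvtColor(im,cv2.COLOR_BGR2HSV)
phi=np.pi+g[2]+.785; d=np.array([np.cos(phi),np.sin(phi)]); n=np.array([-d[1],d[0]])
quad=np.array([proj(c,[*(ax+r*d+s*n),.073]) for r,s in((.04,-.02),(.10,-.02),(.10,.02),(.04,.02))])
roi=np.zeros(im.shape[:2],np.uint8); cv2.fillPoly(roi,[quad.astype(np.int32)],1)
m=((hsv[...,2]>130)&(hsv[...,1]<45)).astype(np.uint8)*roi; m=cv2.morphologyEx(m,cv2.MORPH_OPEN,np.ones((3,3),np.uint8))
k,l,s,ce=cv2.connectedComponentsWithStats(m); b=1+np.argmax(s[1:,4]); print(quad.round(0).tolist(),s[b])
ys,xs=np.nonzero(l==b)
W=np.array([Ri@(ray(c,x,y,.073)[:2]-g[:2])-[-.03,-.16] for x,y in zip(xs,ys)])
vx,vy,x0,y0=cv2.fitLine(W.astype(np.float32),cv2.DIST_HUBER,0,.001,.001).ravel()
th=np.arctan2(-vy,-vx)%np.pi; r=W@[-np.cos(th),-np.sin(th)]; print("theta",th,"r",r.min(),r.max(),"offset of line from axis",-vx*y0+vy*x0,"width",np.ptp((W@[-np.sin(th),np.cos(th)])))
t=W[r>r.max()-.02].mean(0); print("tip-based theta",np.arctan2(-t[1],-t[0]))
```

```text
[[284.0, 183.0], [239.0, 136.0], [208.0, 166.0], [253.0, 211.0]] [261 188  10  11  79]
theta 2.6799283 r -0.020655306977344492 -0.009770735431343568 offset of line from axis 0.041960873 width 0.00782133752551447
tip-based theta 0.7610742147567273
```

Run:
```python
from h import *
g=np.array([.6437,-.0743,-.025]); ax=g2w(-.030,-.160,g)
c=np.load("pics/w_lev.npz"); im=cv2.GaussianBlur(cv2.cvtColor(c['im'],cv2.COLOR_BGR2GRAY),(3,3),0)
phi=np.pi+g[2]+.785; d=np.array([np.cos(phi),np.sin(phi)]); n=np.array([-d[1],d[0]])
S=np.arange(-.02,.0201,.002); mids=[]
for r in np.arange(.04,.101,.006):
    v=[im[tuple(np.round(proj(c,[*(ax+r*d+s*n),.073])[::-1]).astype(int))] for s in S]; print(round(r,3),*v)
print(S.round(3).tolist())
```

```text
0.04 52 55 54 52 55 58 92 122 179 193 196 189 155 87 58 57 62 71 65 62 70
0.046 51 53 51 52 52 57 77 151 181 204 196 183 146 58 62 68 70 66 60 71 70
0.052 83 69 57 48 46 48 80 104 116 121 117 116 103 89 86 82 98 73 71 72 70
0.058 64 64 61 51 50 47 81 105 117 120 117 116 105 154 80 78 75 70 68 82 71
0.064 41 41 49 49 52 49 81 106 117 120 117 113 104 92 95 87 79 63 61 64 63
0.07 42 41 40 39 38 40 84 106 118 121 116 115 87 61 58 67 83 51 39 42 45
0.076 43 44 45 40 36 38 77 109 116 120 116 111 97 61 56 78 55 43 37 43 55
0.082 39 42 45 42 39 36 87 103 119 121 115 113 75 58 77 47 37 35 35 34 34
0.088 34 35 33 34 36 47 78 118 132 136 135 127 81 48 57 49 37 36 36 35 33
0.094 58 50 42 39 37 40 40 44 60 62 55 37 35 53 61 66 66 45 46 36 36
0.1 44 39 39 46 44 39 40 45 47 42 38 40 57 76 83 66 39 40 43 42 41
[-0.02, -0.018, -0.016, -0.014, -0.012, -0.01, -0.008, -0.006, -0.004, -0.002, -0.0, 0.002, 0.004, 0.006, 0.008, 0.01, 0.012, 0.014, 0.016, 0.018, 0.02]
```

The lever's edges run parallel to the predicted 0.785 rad line, within about 0.015 rad, and it ends at 90 mm. Last, I'll go back to the earlier view, difference the pictures for any knocked pan, and hand in.

Run:
```python
from h import *
manip.reach([.53,-.12,.22],down(np.pi)); manip.hold(.5)
a=np.load("pics/w_end.npz")['im']; snap("wrist","pics/w_fin"); b=np.load("pics/w_fin.npz")['im']
t0=np.load("pics/top_end.npz")['im']; snap("top","pics/top_fin"); t1=np.load("pics/top_fin.npz")['im']
d1=cv2.absdiff(a,b).max(2)[:250]; d2=cv2.absdiff(t0,t1).max(2)
x,y=(d1>60).sum(),(d2>60).sum(); print(x,y,manip.observe()['time'])
if x<150 and y<150: print(manip.finish_job())
```

```text
183 16 116.75
```

Run:
```python
from h import *
a=np.load("pics/w_end.npz")['im'];b=np.load("pics/w_fin.npz")['im']
m=(cv2.absdiff(a,b).max(2)>60)[:250].astype(np.uint8)
k,l,s,c=cv2.connectedComponentsWithStats(m); print(k,"largest",s[1:][np.argsort(-s[1:,4])][:4].tolist())
print("in pan zone",m[155:225,180:410].sum())
if s[1:,4].max()<25: print(manip.finish_job())
```

```text
95 largest [[249, 230, 17, 1, 17], [306, 228, 14, 1, 14], [368, 169, 2, 4, 7], [406, 230, 7, 1, 7]]
in pan zone 27
the job is handed in; nothing more can be done
None
```

I handed the job in at about 117 s: both jars stand upright on the worktop, all three pans are home with their handles to the front, the tray is seated in its sockets, and the tap, turned last, reads about 45 degrees open.

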